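# Put the monomer bottle away in the bench cabinet's door rack

## Robot

A 6-joint arm with a two-finger parallel gripper is mounted at the origin on the work surface. World frame = base frame: x ahead of the robot, y to its left, z up, the work surface at z = 0. Lengths are in m, angles in degrees, forces in N, time in s.
With the tool pointing down it reaches from about 0.25 to 0.725 m from the base axis. Payload 9.7 kg.
Tool frame: the origin (TCP) lies midway between the tips of the shut fingers; the grasp point (between the pads) lies 19 mm behind it; z points along the fingers, x is the direction in which the jaws open and shut, and the axes are right-handed (so a half turn about z gives the same grasp; the last joint's range is limited). The gripper opens to 85 mm and grips with 20 to 120 N. Pads are 22 mm wide; open, the fingers measure 114 mm over their backs; the gripper's body (76 mm by 85 mm) begins 54 mm behind the grasp point. The pads swing forward as they close: fully open they stand 13 mm farther back than shut.
Start: joints at [-76.203, 4.979, 10.078, 95.1, 0, 90], TCP at [0.131, -0.534, 0.231] pointing down, gripper open.
Joint ranges: [-179.16, 179.16], [-48.56, 103.87], [-65.8, 70.77], [-126.05, 130.52], [-82.76, 87.17], [-180, 180]. Speed limits (degrees/s): [127.2, 127.2, 147.25, 180, 180, 180].

## Interface

Orientations are given as [roll, pitch, yaw] about the fixed x, y, z axes, in that order (R = Rz(yaw) Ry(pitch) Rx(roll)).
In Python, from workcell import sensors, camera, get_calibration, bot, recognise, place_of gives the robot as it stands. The module is installed in compiled form; this text tells all that it offers.
- The arm moves only by the tool send_rows, never from a script. Its argument "plan" is a list of rows, each a list of 3 entries, a list of its own where there are three numbers: the shift along the tool's x, y, z normalised to -1 to 1, where 1 is 0.3 m, then the turn, a rotation vector about the tool's x, y, z normalised to -1 to 1, where 1 is pi rad, then the closure, from -1 (fully open) to 1 (shut). In form: [[[x, y, z], [rx, ry, rz], claw], ...]. A call has 1 to 10 rows; each row is the pose to reach, as a shift and turn from the pose commanded when the call began, along the tool's axes at that moment, turning the shorter way round; what a row does not reach only later rows make up. A row lasts 1/10 s, in which the tool goes at most 50 mm and 8.59 degrees, less where a joint would pass 70% of its speed; a pose out of reach is approached as far as the arm can. A call with a number of a shift or a turn outside -1 to 1 is refused whole. A call with a gripper value outside its range is refused whole. The fingers move at their own pace and stop on an object; "force" is the grip in N (left out, the last holds). Time passes only in rows, so rows that repeat a pose let the fingers close. It gives the time, the measured TCP pose, the force and the opening at its end, in the units of the state.
- sensors.get_obs(): the state, without advancing time (a new reading comes with each control period).
- camera(name): name is "side" or "top" or "wrist"; returns the picture (400x640x3 uint8, blue, green, red); there is no depth.
- get_calibration(name): a dict with "fx", "fy", "cx", "cy" (pixels), "R" (3x3) and "t" (3): a world point X has camera coordinates R X + t. Camera axes: x right, y down, z forward; pixel columns grow to the right and rows downward; lengths in m; the calibration is good to about 2 mm. A picture is of the moment at which its call begins: read the wrist's pose just before it. get_calibration takes no time and is no camera call; for the wrist camera it gives the pose at the moment of the call.
- bot.job_done(): hands the job in, once; it reports no verdict.
Trained networks look in the newest picture that a camera, given by its name, has taken for a name from the list of things; names that differ only in an ending like _2 or _b are one class to them, and where a whole thing is asked for, a point or a joint stands for the part that bears it (a point fixed in the world has none). Each returns a list of dicts, best first, with "p" (0 to 1); they miss things now and then, are a little off and sometimes report something else, mostly with a low value. They report only what shows in the picture. A call takes as long as a camera call. They do not tell look-alikes from the thing itself.
- recognise(label, camera): "point" ([column, row] in pixels, amid what is visible of it).
- place_of(label, camera): "point" ([column, row] in pixels: a listed point, or the origin of a listed thing).
The state is a dict: "time": time; "q": joint angles; "qd": joint speeds; "joint_efforts": joint torques, N m; "ee_pos": TCP position; "tcp_rot": TCP orientation; "wrist_force": force on the tool from outside, world axes, zero at the start; "torque": the same for the moment, N m; "opening": finger opening in m.
Only numpy, scipy, OpenCV 4.12 (cv2) and the standard library are available. Lean on these libraries where they do the work, as an engineer would, in place of code of your own. Each camera call takes 0.05 s, during which the arm holds its last target. There are 200 camera calls.

## Task

Pull the small white bench cabinet's door open by its handle, stand the tall amber glass bottle with the narrow cap upright on the floor of the open rack on the inside of the door, and then swing the door fully shut again with the bottle in it. It is glass: grip it lightly, set it down rather than drop it, and close the door gently without slamming. Leave the squat jar and the dental model on the bench where they are.

Things in the scene. Friction and masses are not known exactly. Their poses are not given: they have to be found in the camera images.
- cabinet: White painted steel bench cabinet, fixed, 180 deep (its x) x 200 wide (its y) x 230 mm high. Origin: centre of its underside, on the bench. Its front looks along its own -x and is closed by one door; it stands to the robot's left and faces roughly to the right (its yaw varies). The roof is closed.
- door (a joint): Hinge angle of the cabinet door (rad): 0 shut flush, grows as it opens, up to 1.75. It stays where it is left (light friction, about 0.25 N m). The door is a white panel 14 mm thick, 196 mm wide, from 4 to 218 mm above the bench. Its outer face looks along the cabinet's -x when shut.
- door_hinge (a point): Point on the upright hinge axis at bench height, at the cabinet's front left edge (its -x, +y corner, nearest the robot). Its axes turn with the door and match the cabinet's when shut: -y runs along the door to its free edge (y = -198 mm), -x is the way the outer face looks, z up. The panel fills x = -14 to 0 mm. Opening turns it clockwise seen from above.
- handle: Upright round steel bar on the door's outer face near its free edge, 14 mm thick, 110 mm long. Origin: centre of the bar's top end, 212 mm above the bench, at x = -59, y = -170 mm in door_hinge axes (its own axes are parallel); the bar runs down from there with 38 mm clear space to the door. 10 mm posts join it to the door 45 and 90 mm below its top.
- rack: Open-topped grey metal rack on the door's inside, outside 92 (its x, out from the door) x 112 (its y, along the door) x 45 mm high, walls and floor 3 mm. Origin: centre of its underside, 69 mm above the bench, at x = 47, y = -95 mm in door_hinge axes (its axes are parallel): floor at 72, rim at 114 mm above the bench. Reached from above when the door is open.
- bottle: The bottle to put away: closed amber glass bottle, 130 mm tall, body 54 mm in diameter up to 78 mm, sloping in to the neck at 94 mm, black cap 32 mm in diameter from 97 to 130 mm above its foot. About 0.25 kg. Origin: centre of its foot, z up along its axis. Stands on the bench to the robot's right, in one of three places.
- jar: Bystander: squat white plastic jar, 80 mm tall, 76 mm in diameter. Origin: centre of its foot.
- model: Bystander: dental model, plaster tooth arch on a pink-brown base, 75 x 70 x 42 mm high. Origin: centre of its underside.
Things that resemble listed ones, but are neither listed nor needed, are in the scene too. There is more than one size of the bottle; the one meant has the size given above.

How it is judged (in metres and radians):
On the way, in this order (a step that is already met when the one before it is completed fails the run):
1. the door has been drawn open at least 0.12 rad (7 degrees) with the fingers on the handle (value of joint door above 0.12 rad and contact force between the fingers and handle above 0.3 N), for 0.1 s.
2. the bottle stands upright on the rack floor, let go, while the door is open at least 0.6 rad (x of bottle in the frame of rack between -0.03 and 0.03 m and y of bottle in the frame of rack between -0.04 and 0.04 m and z of bottle in the frame of rack between -0.005 and 0.01 m and angle between bottle's own z axis and vertical below 0.12 rad and contact force between the fingers and bottle below 0.05 N and value of joint door above 0.6 rad), for 0.2 s.
At the end, for the whole second after the job is handed in: The door is shut to within 0.03 rad (6 mm at its free edge); the bottle stands at rest, let go, upright within 0.12 rad on the rack floor (foot less than 10 mm above the rack's underside), within 30 mm across and 40 mm along of the rack's centre; jar and model are within 30 mm of where they were (x of bottle in the frame of rack between -0.03 and 0.03 m and y of bottle in the frame of rack between -0.04 and 0.04 m and z of bottle in the frame of rack between -0.005 and 0.01 m and angle between bottle's own z axis and vertical below 0.12 rad and contact force between the fingers and bottle below 0.05 N and value of joint door below 0.03 rad and linear speed of bottle below 0.02 m/s and distance of each of jar, model from where it was at the start of the episode below 0.03 m); the robot touches nothing.
It fails at once if the door is slammed (closing faster than 2 rad/s) (velocity of joint door below -2 rad/s).
It fails at once if the bottle is squeezed hard (over 150 N of finger contact in all, about 75 N on each finger) (contact force between the fingers and bottle above 150 N).
It fails at once if the bottle is dropped into the rack (let go with its foot more than 17 mm above the rack floor) or pressed into it (contact over 40 N) (contact force between bottle and rack above 40 N or (x of bottle in the frame of rack between -0.03 and 0.03 m and y of bottle in the frame of rack between -0.04 and 0.04 m and z of bottle in the frame of rack above 0.02 m and contact force between the fingers and bottle below 0.05 N)).
It fails at once if the bottle falls over (angle between bottle's own z axis and vertical above 0.8 rad).
It fails at once if the jar or the dental model is shoved aside (30 mm) or tipped over (distance of any of jar, model from where it was at the start of the episode above 0.03 m or angle between any of jar, model's own z axis and vertical above 0.5 rad).
It also fails if it takes over 67 s, if anything falls off the work surface, if the arm or the gripper's body presses on something with over 40 N, if the wrist force passes 120 N, or if a joint passes its speed limit or range.

## Working session

There is one attempt and no reset: what is moved stays moved. The work goes in short steps, Python scripts to look and compute and a tool call to move; the robot and the scene stay as the last step left them, time stands still between calls to the robot, and variables do not carry over. Pictures are saved under pics/ and viewed, on a budget of 10 in all, crops included, one or two more only if the job needs it, and the job is handed in when it is done.

Besides the shell and the picture viewer there is one more tool, called after "Call:" by a JSON object that holds its "fn" and its "kwargs". send_rows: Moves the arm, as the interface text tells. Scaled input: -1 to 1 covers 0.3 m each way for a shift and pi rad each way for a turn. Its arguments: {"type":"object","properties":{"plan":{"type":"array"},"force":{"type":"number"}},"required":["plan"]}

```bash
mkdir -p pics; ls; python3 - <<'E'
from workcell import sensors, camera, get_calibration, bot, recognise, place_of
import cv2,numpy as np
ims=[]
for c in ["side","top"]:
    im=camera(c); cv2.imwrite(f"pics/{c}0.png",im); 
    k=get_calibration(c); print(c,k)
    for l in ["cabinet","door_hinge","handle","rack","bottle","jar","model"]:
        print(l,[(np.round(d["point"],1).tolist(),round(d["p"],2)) for d in place_of(l,c)][:4])
print(sensors.get_obs())
E
```

```text
pics
side {'fx': 368.3080867898311, 'fy': 368.3080867898311, 'cx': 316.06194736249915, 'cy': 199.63774033020036, 'R': array([[ 0.92776108, -0.37315622,  0.00371777],
       [-0.29245064, -0.73322269, -0.61388688],
       [ 0.23180166,  0.56845309, -0.78938525]]), 't': array([-0.5200313 ,  0.26280461,  0.91645699])}
cabinet [([280.0, 152.1], 0.93)]
door_hinge [([255.7, 179.5], 0.65)]
handle [([310.5, 132.8], 0.58)]
rack []
bottle [([383.5, 320.7], 0.77), ([359.8, 275.2], 0.71), ([307.6, 250.1], 0.62)]
jar []
model []
top {'fx': 508.41531152702765, 'fy': 508.41531152702765, 'cx': 314.2604358209004, 'cy': 208.17939866780378, 'R': array([[ 0.0043254 , -0.99994032, -0.0100327 ],
       [-0.98477708, -0.00251599, -0.17380384],
       [ 0.17376822,  0.01063174, -0.98472919]]), 't': array([0.00975001, 0.58214241, 1.47903375])}
cabinet [([212.1, 214.1], 0.69)]
door_hinge [([235.8, 250.7], 0.66)]
handle [([253.5, 181.9], 0.73)]
rack []
bottle [([409.8, 200.6], 0.91), ([365.5, 200.5], 0.9), ([326.8, 232.5], 0.82), ([253.7, 186.2], 0.23)]
jar [([371.2, 249.3], 0.76)]
model [([437.6, 245.6], 0.61)]
{'time': 0.8, 'q': array([-7.62027814e+01,  4.97901104e+00,  1.00767159e+01,  9.51004017e+01,
        1.20059695e-03,  8.99980992e+01]), 'qd': array([ 0.01476209, -0.04005751,  0.06468202, -0.03230012, -0.07475165,
        0.05570997]), 'joint_efforts': array([-1.30641358e-03, -5.20045388e+01,  4.64835799e+01,  1.27803112e-03,
        1.02283911e-05,  1.57139232e-05]), 'ee_pos': array([ 0.13116872, -0.53411027,  0.23126965]), 'tcp_rot': array([-1.79998799e+02,  2.69689024e-03, -7.62008806e+01]), 'wrist_force': array([ 0.44554372, -0.32306339,  0.05869162]), 'torque': array([ 0.04664841,  0.00484595, -0.03437684]), 'opening': 0.08549160540188006}
```

```bash
cat > h.py <<'E'
from workcell import sensors, camera, get_calibration, bot, recognise, place_of
import cv2,numpy as np
from scipy.spatial.transform import Rotation as Ro
def proj(c,X,k=None):
    k=k or get_calibration(c); p=k["R"]@np.array(X,float)+k["t"]; return np.array([k["fx"]*p[0]/p[2]+k["cx"],k["fy"]*p[1]/p[2]+k["cy"]])
def back(c,uv,z,k=None):
    k=k or get_calibration(c); d=k["R"].T@np.array([(uv[0]-k["cx"])/k["fx"],(uv[1]-k["cy"])/k["fy"],1]); o=-k["R"].T@k["t"]; return o+d*(z-o[2])/d[2]
E
python3 - <<'E'
from h import *
for n,c,uv,z in [("cab","side",(280,152.1),0),("cab","top",(212.1,214.1),0),("hinge","side",(255.7,179.5),0),("hinge","top",(235.8,250.7),0),("handle","side",(310.5,132.8),.212),("handle","top",(253.5,181.9),.212)]+[("bot","side",p,0) for p in [(383.5,320.7),(359.8,275.2),(307.6,250.1)]]+[("bot","top",p,0) for p in [(409.8,200.6),(365.5,200.5),(326.8,232.5)]]+[("jar","top",(371,249),0),("model","top",(437.6,245.6),0)]:
    print(n,c,back(c,uv,z).round(3))
a=cv2.imread("pics/side0.png")[80:400,200:500];b=cv2.imread("pics/top0.png")[130:290,180:480]
im=np.hstack([cv2.resize(a,(400,427)),cv2.resize(b,(400,213)) if 0 else np.vstack([cv2.resize(b,(400,213)),np.zeros((214,400,3),np.uint8)])])
cv2.imwrite("pics/a.png",im)
E
```

```text
cab side [ 0.57   0.351 -0.   ]
cab top [0.572 0.33  0.   ]
hinge side [0.459 0.263 0.   ]
hinge top [0.458 0.253 0.   ]
handle side [0.616 0.181 0.212]
handle top [0.626 0.175 0.212]
bot side [ 0.62 -0.29  0.  ]
bot side [ 0.62 -0.16  0.  ]
bot side [ 0.52  -0.039  0.   ]
bot top [ 0.616 -0.285  0.   ]
bot top [ 0.616 -0.147  0.   ]
bot top [ 0.515 -0.027  0.   ]
jar top [ 0.465 -0.162  0.   ]
model top [ 0.476 -0.366  0.   ]
```

View pics/a.png

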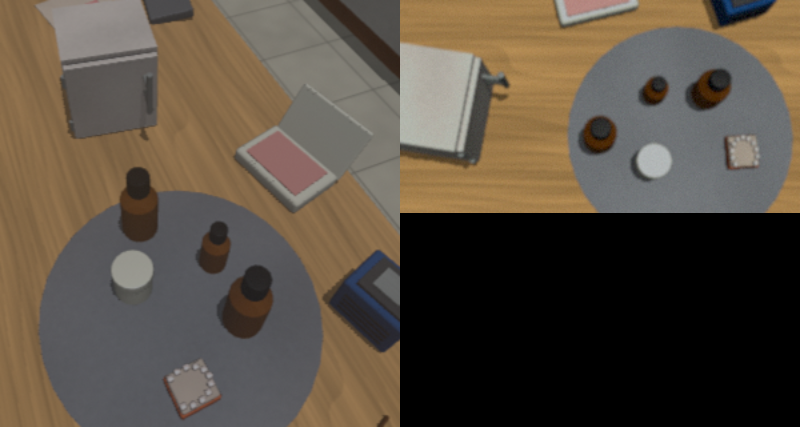

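The picture shows three amber bottles. In side-image pixels they are A (307,250), B (360,275) and C (383,320); B is small. A and C need a size check, so I'll overlay the nominal outline on both.

```bash
python3 - <<'E'
from h import *
out=[]
for c,f in [("side","pics/side0.png"),("top","pics/top0.png")]:
    im=cv2.imread(f); S=5; row=[]
    for p in [(.518,-.034),(.618,-.155),(.618,-.289)]:
        if c=="side": pass
        k=get_calibration(c)
        u=proj(c,(*p,.065)); x0,y0=int(u[0]-26),int(u[1]-30)
        cr=cv2.resize(im[y0:y0+60,x0:x0+52],None,fx=S,fy=S,interpolation=cv2.INTER_CUBIC)
        for r,z,col in [(.027,0,(0,255,0)),(.027,.078,(0,255,255)),(.016,.130,(255,0,255)),(.016,.097,(255,255,0))]:
            pts=[(proj(c,(p[0]+r*np.cos(a),p[1]+r*np.sin(a),z))-[x0,y0]+.5)*S for a in np.linspace(0,6.283,40)]
            cv2.polylines(cr,[np.int32(pts)],True,col,1)
        row.append(cr)
    out.append(np.hstack(row))
cv2.imwrite("pics/b.png",np.vstack(out))
E
```

```text
(no output)
```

View pics/b.png

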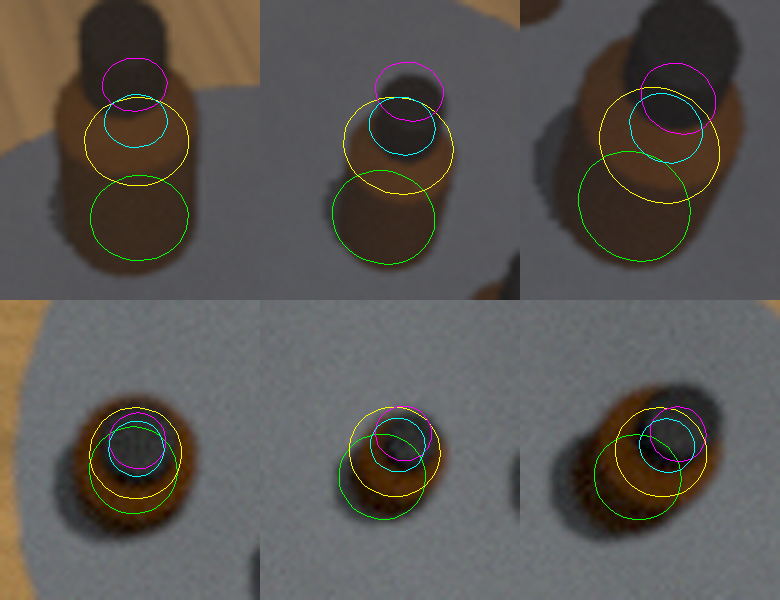

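```bash
cat >> h.py <<'E'
def tri(uvs):
    A=[];b=[]
    for c,uv in uvs:
        k=get_calibration(c); d=k["R"].T@np.array([(uv[0]-k["cx"])/k["fx"],(uv[1]-k["cy"])/k["fy"],1]); d/=np.linalg.norm(d); o=-k["R"].T@k["t"]
        P=np.eye(3)-np.outer(d,d); A.append(P); b.append(P@o)
    A=np.vstack(A);b=np.hstack(b); x,_,_,_=np.linalg.lstsq(A,b,rcond=None); return x, np.linalg.norm(A@x-b)
E
python3 - <<'E'
from h import *
T=lambda n,s,t:print(n,*[np.round(v,3) for v in tri([("side",s),("top",t)])])
T("A",(307.6,250.1),(326.8,232.5));T("B",(359.8,275.2),(365.5,200.5));T("C",(383.5,320.7),(409.8,200.6))
T("cab",(280,152.1),(212.1,214.1));T("hinge",(255.7,179.5),(235.8,250.7));T("handle",(310.5,132.8),(253.5,181.9))
# segmentation
for c in ["side","top"]:
    im=cv2.imread(f"pics/{c}0.png"); 
    hsv=cv2.cvtColor(im,cv2.COLOR_BGR2HSV)
    cols=[im[int(v),int(u)].tolist() for u,v in [proj(c,(.518,-.034,.05)),proj(c,(.618,-.155,.12)),proj(c,(.565,-.2,0)),proj(c,(.55,-.29,0)),proj(c,(.48,-.25,0))]]
    print(c,cols)
# disc outline height: ellipse edge points
    k=get_calibration(c)
    print(-k["R"].T@k["t"])
E
```

```text
A [ 0.521 -0.027 -0.02 ] 0.004
B [ 0.624 -0.15  -0.023] 0.005
C [ 0.62  -0.287 -0.009] 0.004
cab [0.565 0.325 0.027] 0.003
hinge [0.457 0.25  0.014] 0.001
handle [0.619 0.175 0.218] 0.007
side [[30, 54, 82], [35, 36, 41], [92, 88, 87], [92, 87, 86], [93, 89, 87]]
[ 0.34688592 -0.52232142  0.88670329]
top [[49, 51, 45], [52, 50, 48], [123, 122, 116], [114, 110, 106], [119, 114, 114]]
[ 0.31622927 -0.00451062  1.55772411]
```

```bash
python3 - <<'E'
from h import *
from scipy.optimize import minimize
K={c:get_calibration(c) for c in ["side","top"]}
im={c:cv2.imread(f"pics/{c}0.png") for c in K}
def mask(c):
    b=im[c].astype(int); B,G,R=b[...,0],b[...,1],b[...,2]
    return b
def sil(c,p,sr,sh,shape=(400,640)):
    pts=[]
    for r,z in [(.027,0),(.027,.078),(.016,.094),(.016,.130)]:
        a=np.linspace(0,6.283,30); X=np.c_[p[0]+sr*r*np.cos(a),p[1]+sr*r*np.sin(a),0*a+z*sh]
        q=X@K[c]["R"].T+K[c]["t"]; pts.append(np.c_[K[c]["fx"]*q[:,0]/q[:,2]+K[c]["cx"],K[c]["fy"]*q[:,1]/q[:,2]+K[c]["cy"]])
    m=np.zeros(shape,np.uint8)
    for i in range(3):
        h=cv2.convexHull(np.float32(np.vstack(pts[i:i+2])))
        cv2.fillConvexPoly(m,np.int32(np.round(h*16)),1,shift=4)
    return m
# dark mask relative to bg; print threshold hist
for n,p in [("A",(.52,-.032)),("B",(.62,-.153)),("C",(.618,-.288))]:
    W={};M={}
    for c in K:
        u=proj(c,(*p,.06),K[c]).astype(int); s=np.s_[u[1]-32:u[1]+32,u[0]-32:u[0]+32]
        g=cv2.GaussianBlur(im[c],(3,3),0).astype(int)
        amb=(g[...,2]-g[...,0]>14)&(g[...,0]<62); blk=g.max(2)<(58 if c=="side" else 62)
        m=(amb|blk)[s].astype(np.uint8)
        nl,lab,st,_=cv2.connectedComponentsWithStats(m); l=lab[20:50,22:42]; l=np.bincount(l[l>0]).argmax(); M[c]=lab==l; W[c]=s
    def cost(v): return sum((sil(c,v[:2],v[2],v[3])[W[c]].astype(bool)^M[c]).sum() for c in K)
    best=None
    for s0 in (.8,1,1.3):
        r=minimize(cost,[*p,s0,s0],method="Nelder-Mead",options=dict(initial_simplex=np.array([[*p,s0,s0],[p[0]+.01,p[1],s0,s0],[p[0],p[1]+.01,s0,s0],[p[0],p[1],s0+.2,s0],[p[0],p[1],s0,s0+.2]])))
        if best is None or r.fun<best.fun: best=r
    print(n,best.x.round(3),best.fun,[M[c].sum() for c in K])
E
```

```text
A [ 0.513 -0.031  1.322  1.35 ] 100.0 [np.int64(1310), np.int64(593)]
B [ 0.618 -0.159  0.933  0.934] 70.0 [np.int64(673), np.int64(324)]
C [ 0.618 -0.282  1.304  1.298] 163.0 [np.int64(1530), np.int64(727)]
```

```bash
cat >> h.py <<'E'
def st():
    o=sensors.get_obs(); print("t",round(o["time"],2),"p",o["ee_pos"].round(4),"r",o["tcp_rot"].round(2),"F",o["wrist_force"].round(1),"open",round(o["opening"],4),"q",o["q"].round(0)); return o
def mv(p,rpy,p0=None,r0=None):
    o=sensors.get_obs(); p0=o["ee_pos"] if p0 is None else np.array(p0); r0=o["tcp_rot"] if r0 is None else r0
    R0=Ro.from_euler("xyz",r0,degrees=True); R1=Ro.from_euler("xyz",rpy,degrees=True)
    d=R0.inv().apply(np.array(p)-p0)/.3; w=(R0.inv()*R1).as_rotvec()/np.pi
    return d.round(4).tolist(),w.round(4).tolist()
E
python3 - <<'E'
from h import *
o=st(); k=get_calibration("wrist"); Rt=Ro.from_euler("xyz",o["tcp_rot"],degrees=True).as_matrix()
print((Rt.T@(-k["R"].T@k["t"]-o["ee_pos"])).round(3),(Rt.T@k["R"].T[:,2]).round(3),k["fx"])
print(mv([.35,-.34,.38],[180,0,-55]))
print(mv([.56,-.09,.38],[180,0,-20],[.35,-.34,.38],[180,0,-55]))
E
```

```text
t 0.8 p [ 0.1312 -0.5341  0.2313] r [-180.     0.   -76.2] F [ 0.4 -0.3  0.1] open 0.0855 q [-76.   5.  10.  95.   0.  90.]
[ 0.    -0.07  -0.142] [0.001 0.274 0.962] 347.14226228392056
([-0.4544, -0.8627, -0.4957], [-0.0, 0.0, -0.1178])
([-0.2811, -1.0514, -0.0], [0.0, 0.0, -0.1944])
```

Call:
{"fn": "send_rows", "kwargs": {"plan": [[[-0.05, -0.1, -0.25], [0, 0, 0], -1], [[-0.45, -0.86, -0.5], [0, 0, -0.118], -1], [[-0.45, -0.86, -0.5], [0, 0, -0.118], -1], [[-0.45, -0.86, -0.5], [0, 0, -0.118], -1], [[-0.45, -0.86, -0.5], [0, 0, -0.118], -1], [[-0.45, -0.86, -0.5], [0, 0, -0.118], -1], [[-0.45, -0.86, -0.5], [0, 0, -0.118], -1], [[-0.45, -0.86, -0.5], [0, 0, -0.118], -1], [[-0.45, -0.86, -0.5], [0, 0, -0.118], -1]]}}

```text
time: 1.7
ee_pos: [0.3501, -0.3412, 0.3814]
tcp_rot: [180.0, -0.0, -54.8]
wrist_force: [0.1, -0.5, -0.6]
opening: 0.0856
```

Call:
{"fn": "send_rows", "kwargs": {"plan": [[[-0.28, -0.95, 0], [0, 0, -0.19], -1], [[-0.28, -0.95, 0], [0, 0, -0.19], -1], [[-0.28, -0.95, 0], [0, 0, -0.19], -1], [[-0.28, -0.95, 0], [0, 0, -0.19], -1], [[-0.28, -0.95, 0], [0, 0, -0.19], -1], [[-0.28, -0.95, 0], [0, 0, -0.19], -1], [[-0.28, -0.95, 0], [0, 0, -0.19], -1], [[-0.28, -0.95, 0], [0, 0, -0.19], -1], [[-0.28, -0.95, 0], [0, 0, -0.19], -1]]}}

```text
time: 2.6
ee_pos: [0.534, -0.1105, 0.3811]
tcp_rot: [180.0, 0.0, -20.9]
wrist_force: [-0.2, 0.1, 0.2]
opening: 0.0852
```

```bash
python3 - <<'E'
from h import *
st(); k=get_calibration("wrist"); im=camera("wrist"); cv2.imwrite("pics/w1.png",im); np.savez("w1.npz",**k)
for l,z in [("bottle",0),("jar",0),("model",0)]:
    print(l,[(np.round(d["point"],1).tolist(),round(d["p"],2),back("wrist",d["point"],z,k).round(3).tolist()) for d in place_of(l,"wrist")][:4])
for p in [(.52,-.032),(.619,-.157),(.618,-.285)]: print(proj("wrist",(*p,0),k).round(0))
p=(.619,-.157)
for r,z,col in [(.027,0,(0,255,0)),(.027,.078,(0,255,255)),(.016,.130,(255,0,255)),(.016,.097,(255,255,0))]:
    cv2.polylines(im,[np.int32([proj("wrist",(p[0]+r*np.cos(a),p[1]+r*np.sin(a),z),k) for a in np.linspace(0,6.283,40)])],True,col,1)
cv2.imwrite("pics/w1b.png",im)
E
```

```text
t 2.6 p [ 0.534  -0.1105  0.3811] r [ 1.7998e+02  2.0000e-02 -2.0860e+01] F [-0.2  0.1  0.2] open 0.0852 q [-12.  11.  35. 113.  -0.  99.]
bottle [([405.3, 232.0], 0.69, [0.62, -0.283, 0.0]), ([382.0, 160.0], 0.57, [0.621, -0.159, 0.0])]
jar [([279.2, 193.1], 0.64, [0.455, -0.151, 0.0])]
model [([337.3, 299.7], 0.89, [0.475, -0.36, 0.0])]
[289. 103.]
[381. 159.]
[405. 233.]
```

View pics/w1b.png

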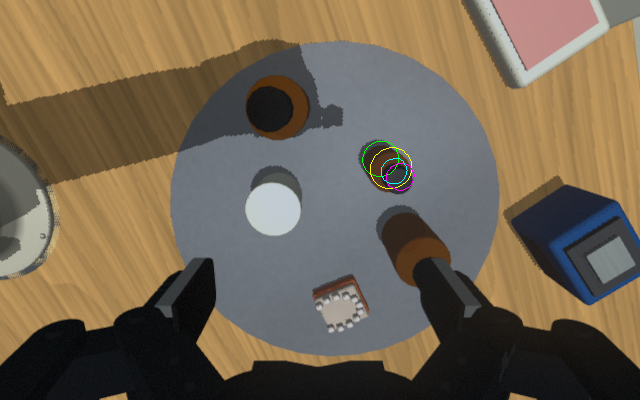

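B matches the nominal outline (fitted scale about 0.93, at (0.62,-0.158)). A and C are both about 1.3 times nominal, so B is the bottle meant. Next I'll measure the door from closer.

```bash
python3 - <<'E'
from h import *
print(mv([.57,.10,.40],[180,0,0]))
E
```

```text
([-0.1378, -0.6977, -0.0612], [0.0, -0.0002, -0.116])
```

Call:
{"fn": "send_rows", "kwargs": {"plan": [[[-0.138, -0.7, -0.06], [0, 0, -0.116], -1], [[-0.138, -0.7, -0.06], [0, 0, -0.116], -1], [[-0.138, -0.7, -0.06], [0, 0, -0.116], -1], [[-0.138, -0.7, -0.06], [0, 0, -0.116], -1], [[-0.138, -0.7, -0.06], [0, 0, -0.116], -1], [[-0.138, -0.7, -0.06], [0, 0, -0.116], -1], [[-0.138, -0.7, -0.06], [0, 0, -0.116], -1]]}}

```text
time: 3.5
ee_pos: [0.5704, 0.101, 0.3993]
tcp_rot: [180.0, -0.0, 0.1]
wrist_force: [-0.4, -1.0, 0.7]
opening: 0.0858
```

```bash
python3 - <<'E'
from h import *
st(); k=get_calibration("wrist"); im=camera("wrist"); cv2.imwrite("pics/w2.png",im)
for l,z in [("handle",.212),("door_hinge",0),("cabinet",0)]:
    print(l,[(np.round(d["point"],1).tolist(),round(d["p"],2),back("wrist",d["point"],z,k).round(3).tolist()) for d in place_of(l,"wrist")][:4])
yaw=np.radians(83.4); H=np.array([.458,.253])
def W(x,y,z,o=H,th=0): a=yaw-th; return [o[0]+x*np.cos(a)-y*np.sin(a),o[1]+x*np.sin(a)+y*np.cos(a),z]
for (a,b) in [((-.059,-.17,.212),(-.059,-.17,.102)),((-.014,0,.218),(-.014,-.198,.218)),((-.014,-.198,.218),(-.014,-.198,.004)),((0,0,.23),(0,-.2,.23)),((0,0,.23),(.18,0,.23)),((0,-.2,.23),(.18,-.2,.23))]:
    cv2.line(im,*[tuple(map(int,proj("wrist",W(*q),k))) for q in (a,b)],(0,255,0),1)
cv2.circle(im,tuple(map(int,proj("wrist",W(-.059,-.17,.212),k))),4,(0,0,255),1)
cv2.imwrite("pics/w2b.png",im)
E
```

```text
t 3.5 p [0.5704 0.101  0.3993] r [ 1.7998e+02 -0.0000e+00  1.0000e-01] F [-0.4 -1.   0.7] open 0.0858 q [ 10.  19.  46. 117.  -0. 100.]
handle [([366.8, 101.1], 0.74, [0.615, 0.172, 0.212])]
door_hinge [([233.2, 40.9], 0.64, [0.45, 0.255, 0.0])]
cabinet []
```

View pics/w2b.png

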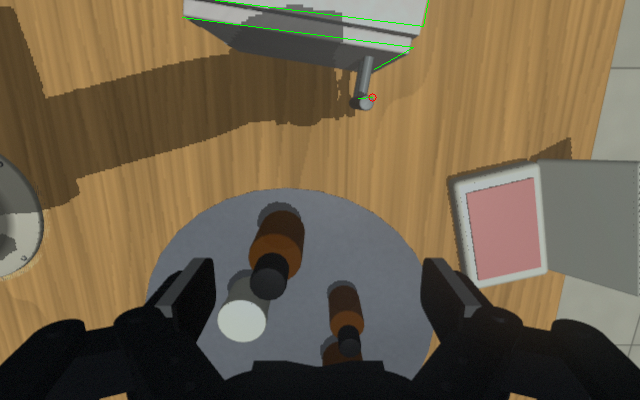

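Picture: the handle's top end is at pixel (365,102), i.e. (0.614,0.171), and the cabinet edges fit a yaw of 83.4° with the hinge near (0.453,0.249). I'll move over the bar and descend.

```bash
python3 - <<'E'
from h import *
print(mv([.614,.171,.26],[180,0,5]));print(mv([.614,.171,.18],[180,0,5]))
E
```

```text
([0.1456, -0.2353, 0.4655], [0.0, -0.0002, -0.0278])
([0.1455, -0.2354, 0.7322], [0.0, -0.0002, -0.0278])
```

Call:
{"fn": "send_rows", "kwargs": {"plan": [[[0.145, -0.235, 0.2], [0, 0, -0.028], -1], [[0.145, -0.235, 0.3], [0, 0, -0.028], -1], [[0.145, -0.235, 0.45], [0, 0, -0.028], -1], [[0.145, -0.235, 0.55], [0, 0, -0.028], -1], [[0.145, -0.235, 0.65], [0, 0, -0.028], -1], [[0.145, -0.235, 0.732], [0, 0, -0.028], -1], [[0.145, -0.235, 0.732], [0, 0, -0.028], -1]]}}

```text
time: 4.4
ee_pos: [0.6122, 0.1711, 0.176]
tcp_rot: [179.9, 0.3, 5.1]
wrist_force: [-0.3, -0.2, 0.1]
opening: 0.0854
```

Call:
{"fn": "send_rows", "kwargs": {"force": 40, "plan": [[[0, 0, 0], [0, 0, 0], 1], [[0, 0, 0], [0, 0, 0], 1], [[0, 0, 0], [0, 0, 0], 1], [[0, 0, 0], [0, 0, 0], 1], [[0, 0, 0], [0, 0, 0], 1], [[0, 0, 0], [0, 0, 0], 1], [[0, 0, 0], [0, 0, 0], 1], [[0, 0, 0], [0, 0, 0], 1]]}}

```text
time: 5.2
ee_pos: [0.6143, 0.1725, 0.1805]
tcp_rot: [-180.0, -0.1, 5.1]
wrist_force: [3.6, -0.7, 4.3]
opening: 0.0127
```

```bash
cat >> h.py <<'E'
H=np.array([.453,.249])
def arc(th0,th1,n,y0,y1,p0,r0,cl,z=.18,r=.1795,a0=-25.6,yaw00=None):
    rows=[]
    for i in range(1,n+1):
        f=i/n; th=th0+(th1-th0)*f; a=np.radians(a0-th)
        d,w=mv([H[0]+r*np.cos(a),H[1]+r*np.sin(a),z],[180,0,y0+(y1-y0)*f],p0,r0)
        rows.append([[round(v,3) for v in d],[0,0,round(w[2],3)],cl])
    return str(rows)
E
python3 - <<'E'
from h import *
st(); print(arc(0,28,10,5,-15,[.614,.171,.18],[180,0,5],1))
E
```

```text
t 5.2 p [0.6143 0.1725 0.1805] r [-1.80e+02 -1.00e-01  5.15e+00] F [ 3.6 -0.7  4.3] open 0.0127 q [ 16.  17.  18.  91.  -0. 101.]
[[[-0.012, 0.024, 0.0], [0, 0, 0.011], 1], [[-0.029, 0.048, 0.0], [0, 0, 0.022], 1], [[-0.047, 0.071, 0.0], [0, 0, 0.033], 1], [[-0.066, 0.093, 0.0], [0, 0, 0.044], 1], [[-0.086, 0.114, 0.0], [0, 0, 0.056], 1], [[-0.107, 0.135, 0.0], [0, 0, 0.067], 1], [[-0.129, 0.154, 0.0], [0, 0, 0.078], 1], [[-0.152, 0.172, 0.0], [0, 0, 0.089], 1], [[-0.176, 0.189, 0.0], [0, 0, 0.1], 1], [[-0.2, 0.205, 0.0], [0, 0, 0.111], 1]]
```

Call:
{"fn": "send_rows", "kwargs": {"plan": [[[-0.012, 0.024, 0.0], [0, 0, 0.011], 1], [[-0.029, 0.048, 0.0], [0, 0, 0.022], 1], [[-0.047, 0.071, 0.0], [0, 0, 0.033], 1], [[-0.066, 0.093, 0.0], [0, 0, 0.044], 1], [[-0.086, 0.114, 0.0], [0, 0, 0.056], 1], [[-0.107, 0.135, 0.0], [0, 0, 0.067], 1], [[-0.129, 0.154, 0.0], [0, 0, 0.078], 1], [[-0.152, 0.172, 0.0], [0, 0, 0.089], 1], [[-0.176, 0.189, 0.0], [0, 0, 0.1], 1], [[-0.2, 0.205, 0.0], [0, 0, 0.111], 1]]}}

```text
time: 6.2
ee_pos: [0.5582, 0.1082, 0.1804]
tcp_rot: [-179.7, 0.2, -14.8]
wrist_force: [-7.1, 15.9, 7.9]
opening: 0.0126
```

```bash
python3 - <<'E'
from h import *
st(); 
a=np.radians(-53.6); P=[H[0]+.1795*np.cos(a),H[1]+.1795*np.sin(a),.18];print(P)
print(arc(28,59,10,-15,-38,P,[180,0,-15],1))
a=np.radians(-84.6); P=[H[0]+.1795*np.cos(a),H[1]+.1795*np.sin(a),.18];print(P)
print(arc(59,90,10,-38,-60,P,[180,0,-38],1))
E
```

```text
t 6.2 p [0.5582 0.1082 0.1804] r [-1.7973e+02  1.5000e-01 -1.4800e+01] F [-7.1 15.9  7.9] open 0.0126 q [ 11.   7.   6.  90.   0. 116.]
[np.float64(0.5595186901453644), np.float64(0.10452156337461344), 0.18]
[[[-0.021, 0.025, 0.0], [0, 0, 0.013], 1], [[-0.043, 0.048, 0.0], [0, 0, 0.026], 1], [[-0.067, 0.071, 0.0], [0, 0, 0.038], 1], [[-0.091, 0.092, 0.0], [0, 0, 0.051], 1], [[-0.117, 0.111, 0.0], [0, 0, 0.064], 1], [[-0.143, 0.13, 0.0], [0, 0, 0.077], 1], [[-0.171, 0.146, 0.0], [0, 0, 0.089], 1], [[-0.2, 0.162, 0.0], [0, 0, 0.102], 1], [[-0.229, 0.175, 0.0], [0, 0, 0.115], 1], [[-0.259, 0.188, 0.0], [0, 0, 0.128], 1]]
[np.float64(0.4698924422406734), np.float64(0.07029662735374714), 0.18]
[[[-0.024, 0.022, 0.0], [0, 0, 0.012], 1], [[-0.049, 0.042, 0.0], [0, 0, 0.024], 1], [[-0.076, 0.061, 0.0], [0, 0, 0.037], 1], [[-0.103, 0.078, 0.0], [0, 0, 0.049], 1], [[-0.131, 0.094, 0.0], [0, 0, 0.061], 1], [[-0.16, 0.108, 0.0], [0, 0, 0.073], 1], [[-0.19, 0.121, 0.0], [0, 0, 0.086], 1], [[-0.22, 0.132, 0.0], [0, 0, 0.098], 1], [[-0.251, 0.142, 0.0], [0, 0, 0.11], 1], [[-0.283, 0.15, 0.0], [0, 0, 0.122], 1]]
```

Call:
{"fn": "send_rows", "kwargs": {"plan": [[[-0.018, 0.018, 0.0], [0, 0, 0.013], 1], [[-0.04, 0.036, 0.0], [0, 0, 0.026], 1], [[-0.064, 0.058, 0.0], [0, 0, 0.038], 1], [[-0.088, 0.078, 0.0], [0, 0, 0.051], 1], [[-0.114, 0.097, 0.0], [0, 0, 0.064], 1], [[-0.14, 0.115, 0.0], [0, 0, 0.077], 1], [[-0.168, 0.131, 0.0], [0, 0, 0.089], 1], [[-0.197, 0.147, 0.0], [0, 0, 0.102], 1], [[-0.226, 0.16, 0.0], [0, 0, 0.115], 1], [[-0.256, 0.173, 0.0], [0, 0, 0.128], 1]]}}

```text
time: 7.2
ee_pos: [0.472, 0.0762, 0.1804]
tcp_rot: [-179.8, 0.0, -37.9]
wrist_force: [1.2, 8.3, 5.9]
opening: 0.0122
```

Call:
{"fn": "send_rows", "kwargs": {"plan": [[[-0.024, 0.022, 0.0], [0, 0, 0.012], 1], [[-0.049, 0.042, 0.0], [0, 0, 0.024], 1], [[-0.076, 0.061, 0.0], [0, 0, 0.037], 1], [[-0.103, 0.078, 0.0], [0, 0, 0.049], 1], [[-0.131, 0.094, 0.0], [0, 0, 0.061], 1], [[-0.16, 0.108, 0.0], [0, 0, 0.073], 1], [[-0.19, 0.121, 0.0], [0, 0, 0.086], 1], [[-0.22, 0.132, 0.0], [0, 0, 0.098], 1], [[-0.251, 0.142, 0.0], [0, 0, 0.11], 1], [[-0.283, 0.15, 0.0], [0, 0, 0.122], 1]]}}

```text
time: 8.2
ee_pos: [0.3777, 0.0925, 0.1804]
tcp_rot: [-179.9, -0.0, -59.9]
wrist_force: [5.6, 3.1, 4.6]
opening: 0.0124
```

Call:
{"fn": "send_rows", "kwargs": {"plan": [[[0, 0, 0], [0, 0, 0], -1], [[0, 0, 0], [0, 0, 0], -1], [[0, 0, 0], [0, 0, 0], -1], [[0, 0, 0], [0, 0, 0], -1], [[0, 0, 0], [0, 0, 0], -1], [[0, 0, -0.1], [0, 0, 0], -1], [[0, 0, -0.25], [0, 0, 0], -1], [[0, 0, -0.4], [0, 0, 0], -1], [[0, 0, -0.55], [0, 0, 0], -1], [[0, 0, -0.7], [0, 0, 0], -1]]}}

```text
time: 9.2
ee_pos: [0.3772, 0.0918, 0.3914]
tcp_rot: [-180.0, -0.0, -59.8]
wrist_force: [-0.1, 0.2, 0.7]
opening: 0.0854
```

```bash
python3 - <<'E'
from h import *
from scipy.optimize import least_squares
P=np.array([(.6143,.1725),(.5582,.1082),(.472,.0762),(.3777,.0925)])
r=least_squares(lambda h:np.hypot(*(P-h).T)-np.hypot(.059,.170),H); print("hinge",r.x,r.fun.round(4))
h=r.x; a=np.degrees(np.arctan2(*(P-h).T[::-1])); print(a, "yaw0",a[0]+109.14,"door",a[0]-a[-1])
yd=np.radians(a[-1]+109.14); c,s=np.cos(yd),np.sin(yd)
rk=h+np.array([c*.047+s*.095,s*.047-c*.095]); print("rack",rk,"yaw",np.degrees(yd))
o=st(); p0=o["ee_pos"]; 
k=get_calibration("top"); im=camera("top")
W=lambda x,y,z:[h[0]+x*c-y*s,h[1]+x*s+y*c,z]
cv2.imwrite("pics/t2raw.png",im)
u0=180;v0=140;S=3;im=cv2.resize(im[v0:v0+190,u0:u0+260],None,fx=S,fy=S,interpolation=cv2.INTER_CUBIC)
pp=lambda q:tuple(int(v) for v in (proj("top",q,k)-[u0,v0])*S)
for z,pts in [(.218,[(0,0),(0,-.198),(-.014,-.198),(-.014,0)]),(.114,[(.001,-.039),(.093,-.039),(.093,-.151),(.001,-.151)])]:
    cv2.polylines(im,[np.int32([pp(W(x,y,z)) for x,y in pts])],True,(0,255,0),1)
cv2.imwrite("pics/t2.png",im)
print("rack net",[(d["p"],back("top",d["point"],.069,k).round(3)) for d in place_of("rack","top")])
print("bottle net",[(d["p"],back("top",d["point"],0,k).round(3)) for d in place_of("bottle","top")])
E
```

```text
hinge [0.45449891 0.25526339] [ 0.  0. -0.  0.]
[ -27.3803184   -54.81059379  -84.41782063 -115.25999484] yaw0 81.75968160176174 door 87.8796764374013
rack [0.491103   0.15579409] yaw -6.1199948356395595
t 9.2 p [0.3772 0.0918 0.3914] r [-179.99   -0.    -59.82] F [-0.1  0.2  0.7] open 0.0854 q [ 14. -10.  15. 114.   0. 163.]
rack net []
bottle net [(0.86, array([ 0.506, -0.031,  0.   ])), (0.81, array([ 0.624, -0.159,  0.   ])), (0.59, array([ 0.62 , -0.271,  0.   ]))]
```

View pics/t2.png

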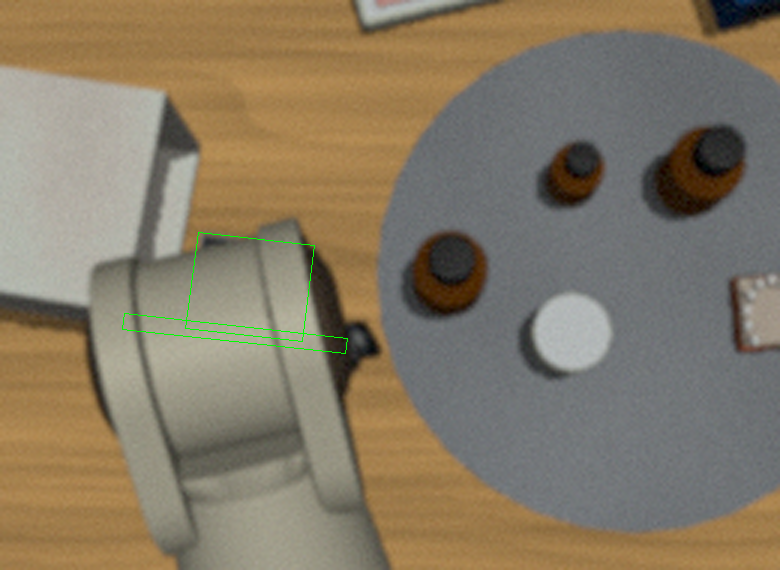

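Door open about 88°, and the arc fit puts the hinge at (0.4545,0.2553). Now to the bottle.

```bash
sed -i 's/^H=.*/H=np.array([.4545,.2553])/' h.py; python3 - <<'E'
from h import *
print(mv([.50,-.03,.36],[180,0,-60])); print(mv([.621,-.159,.30],[180,0,-60],[.50,-.03,.36],[180,0,-60]))
E
```

```text
([0.5556, -0.1459, 0.1083], [-0.0013, -0.0004, 0.001])
([0.5741, -0.1343, 0.2], [0.0, 0.0, 0.0])
```

Call:
{"fn": "send_rows", "kwargs": {"plan": [[[0.556, -0.146, 0.1], [0, 0, 0], -1], [[0.556, -0.146, 0.1], [0, 0, 0], -1], [[0.556, -0.146, 0.1], [0, 0, 0], -1], [[0.556, -0.146, 0.1], [0, 0, 0], -1], [[0.556, -0.146, 0.1], [0, 0, 0], -1]]}}

```text
time: 9.85
ee_pos: [0.5005, -0.0325, 0.3559]
tcp_rot: [179.7, 0.2, -60.0]
wrist_force: [0.1, -0.2, -0.2]
opening: 0.0853
```

Call:
{"fn": "send_rows", "kwargs": {"plan": [[[0.574, -0.134, 0.2], [0, 0, 0], -1], [[0.574, -0.134, 0.2], [0, 0, 0], -1], [[0.574, -0.134, 0.2], [0, 0, 0], -1], [[0.574, -0.134, 0.2], [0, 0, 0], -1], [[0.574, -0.134, 0.2], [0, 0, 0], -1], [[0.574, -0.134, 0.2], [0, 0, 0], -1]]}}

```text
time: 10.45
ee_pos: [0.62, -0.1586, 0.2982]
tcp_rot: [179.9, 0.1, -59.8]
wrist_force: [-0.7, 0.4, 0.7]
opening: 0.0855
```

```bash
python3 - <<'E'
from h import *
st(); k=get_calibration("wrist"); w=camera("wrist")
bw=[(d["p"],d["point"],back("wrist",d["point"],0,k).round(3)) for d in place_of("bottle","wrist")]; print(bw)
p=(.621,-.159)
for r,z,col in [(.027,0,(0,255,0)),(.027,.078,(0,255,255)),(.016,.130,(255,0,255))]:
    cv2.polylines(w,[np.int32([proj("wrist",(p[0]+r*np.cos(a),p[1]+r*np.sin(a),z),k) for a in np.linspace(0,6.283,40)])],True,col,1)
c,s=np.cos(np.radians(-6.1)),np.sin(np.radians(-6.1)); h=H
im=camera("top"); k=get_calibration("top"); W=lambda x,y,z:[h[0]+x*c-y*s,h[1]+x*s+y*c,z]
u0=200;v0=170;S=4;im=cv2.resize(im[v0:v0+100,u0:u0+100],None,fx=S,fy=S,interpolation=cv2.INTER_CUBIC)
pp=lambda q:tuple(int(v) for v in (proj("top",q,k)-[u0,v0])*S)
for z,pts in [(.218,[(0,0),(0,-.198),(-.014,-.198),(-.014,0)]),(.114,[(.001,-.039),(.093,-.039),(.093,-.151),(.001,-.151)])]:
    cv2.polylines(im,[np.int32([pp(W(x,y,z)) for x,y in pts])],True,(0,255,0),1)
print("rack",[(d["p"],back("top",d["point"],.069,k).round(3)) for d in place_of("rack","top")])
cv2.imwrite("pics/c.png",np.hstack([im,w[:400,120:520]]))
E
```

```text
t 10.45 p [ 0.62   -0.1586  0.2982] r [ 1.7989e+02  1.3000e-01 -5.9850e+01] F [-0.7  0.4  0.7] open 0.0855 q [-14.  21.  37. 106.   0. 135.]
[(0.7, [192.1, 183.9], array([ 0.51 , -0.034,  0.   ])), (0.59, [397.2, 207.5], array([ 0.617, -0.282,  0.   ])), (0.56, [320.9, 162.5], array([ 0.618, -0.164,  0.   ])), (0.31, [256.5, 259.7], array([ 0.456, -0.156,  0.   ]))]
rack [(0.88, array([0.496, 0.161, 0.069]))]
```

View pics/c.png

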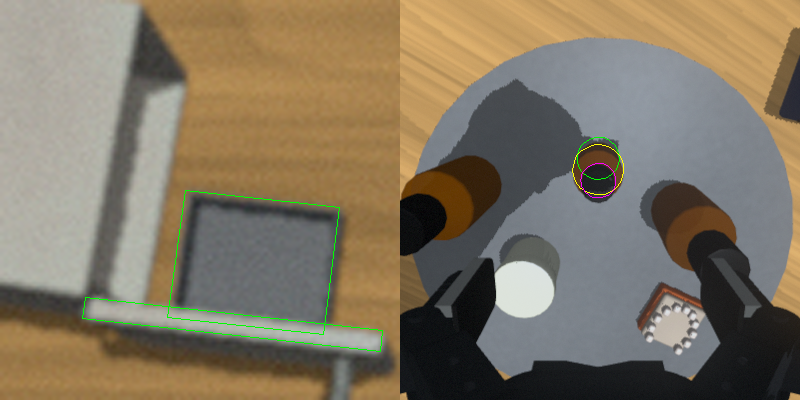

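The rack overlay fits, but B looks slightly slimmer than nominal, so I'll verify its size against the jar before grasping.

```bash
python3 - <<'E'
from h import *
k=get_calibration("wrist"); im=camera("wrist"); cv2.imwrite("pics/w3.png",im); np.savez("w3.npz",**k)
S=6; tiles=[]
def cyl(cr,p,lst,x0,y0):
    for r,z,col in lst:
        cv2.polylines(cr,[np.int32([(proj("wrist",(p[0]+r*np.cos(a),p[1]+r*np.sin(a),z),k)-[x0,y0]+.5)*S for a in np.linspace(0,6.283,60)])],True,col,1)
for p,lst in [((.620,-.162),[(.027,0,(0,255,0)),(.027,.078,(0,255,255)),(.016,.130,(255,0,255))]),((.458,-.157),[(.038,0,(0,255,0)),(.038,.08,(255,0,255))])]:
    u=proj("wrist",(*p,.06),k); x0,y0=int(u[0]-33),int(u[1]-40)
    cr=cv2.resize(im[y0:y0+80,x0:x0+66],None,fx=S,fy=S,interpolation=cv2.INTER_CUBIC); cyl(cr,p,lst,x0,y0); tiles.append(cr)
cv2.imwrite("pics/d.png",np.hstack(tiles))
E
```

View pics/d.png

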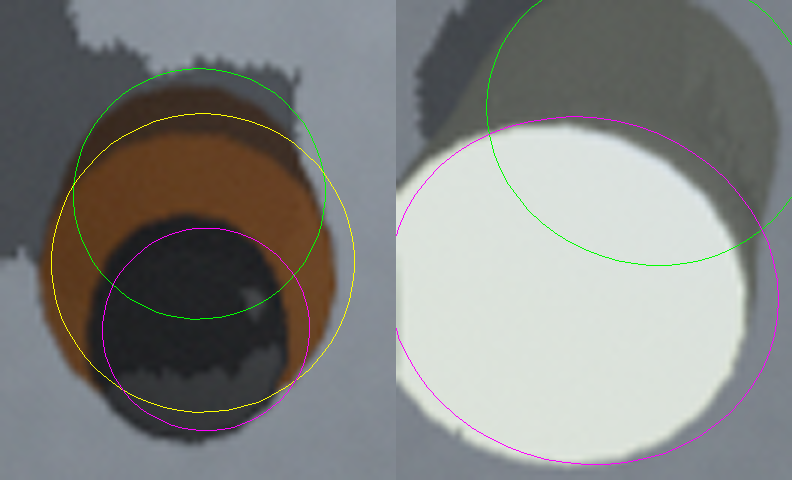

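Body and cap measure about 0.97 of nominal, so B is the right bottle; position refined to (0.617,-0.1605). Descending onto the cap.

```bash
python3 - <<'E'
from h import *
print(mv([.617,-.1605,.099],[180,0,-60]))
E
```

```text
([0.0016, 0.0139, 0.6741], [-0.0005, -0.0004, 0.0013])
```

Call:
{"fn": "send_rows", "kwargs": {"force": 25, "plan": [[[0, 0.014, 0.15], [0, 0, 0], -1], [[0, 0.014, 0.3], [0, 0, 0], -1], [[0, 0.014, 0.42], [0, 0, 0], -1], [[0, 0.014, 0.54], [0, 0, 0], -1], [[0, 0.014, 0.62], [0, 0, 0], -1], [[0, 0.014, 0.674], [0, 0, 0], -1], [[0, 0.014, 0.674], [0, 0, 0], -1], [[0, 0.014, 0.674], [0, 0, 0], -1]]}}

```text
time: 11.5
ee_pos: [0.6168, -0.1606, 0.0987]
tcp_rot: [-180.0, -0.0, -59.8]
wrist_force: [0.3, -0.5, -0.5]
opening: 0.0856
```

Call:
{"fn": "send_rows", "kwargs": {"force": 25, "plan": [[[0, 0, 0], [0, 0, 0], -0.4], [[0, 0, 0], [0, 0, 0], -0.1], [[0, 0, 0], [0, 0, 0], 0.1], [[0, 0, 0], [0, 0, 0], 0.3], [[0, 0, 0], [0, 0, 0], 0.4], [[0, 0, 0], [0, 0, 0], 0.5], [[0, 0, 0], [0, 0, 0], 1], [[0, 0, 0], [0, 0, 0], 1], [[0, 0, 0], [0, 0, 0], 1], [[0, 0, 0], [0, 0, 0], 1]]}}

```text
time: 12.5
ee_pos: [0.6169, -0.1609, 0.0981]
tcp_rot: [-180.0, -0.0, -59.8]
wrist_force: [-1.4, 1.6, 4.8]
opening: 0.0313
```

Call:
{"fn": "send_rows", "kwargs": {"plan": [[[0, 0, -0.02], [0, 0, 0], 1], [[0, 0, -0.06], [0, 0, 0], 1], [[0, 0, -0.12], [0, 0, 0], 1], [[0, 0, -0.2], [0, 0, 0], 1], [[0, 0, -0.3], [0, 0, 0], 1], [[0, 0, -0.42], [0, 0, 0], 1], [[0, 0, -0.54], [0, 0, 0], 1], [[0, 0, -0.66], [0, 0, 0], 1], [[0, 0, -0.78], [0, 0, 0], 1], [[0, 0, -0.87], [0, 0, 0], 1]]}}

```text
time: 13.5
ee_pos: [0.6162, -0.161, 0.3616]
tcp_rot: [-179.9, -0.1, -59.8]
wrist_force: [1.0, -0.7, -2.2]
opening: 0.031
```

```bash
python3 - <<'E'
from h import *
st(); a=[.56,-.01,.36]; b=[.4915,.1555,.36]
print(mv(a,[180,0,-60]),mv(b,[180,0,-60],a,[180,0,-60]))
k=get_calibration("wrist"); im=camera("wrist"); cv2.imwrite("pics/w4.png",im)
E
```

```text
t 13.5 p [ 0.6162 -0.161   0.3616] r [-1.7991e+02 -1.0000e-01 -5.9830e+01] F [ 1.  -0.7 -2.2] open 0.031 q [-15.  25.  50. 115.  -0. 135.]
([-0.5292, -0.0909, 0.0044], [-0.0005, -0.0006, 0.001]) ([-0.5919, -0.0781, -0.0], [0.0, 0.0, 0.0])
```

View pics/w4.png

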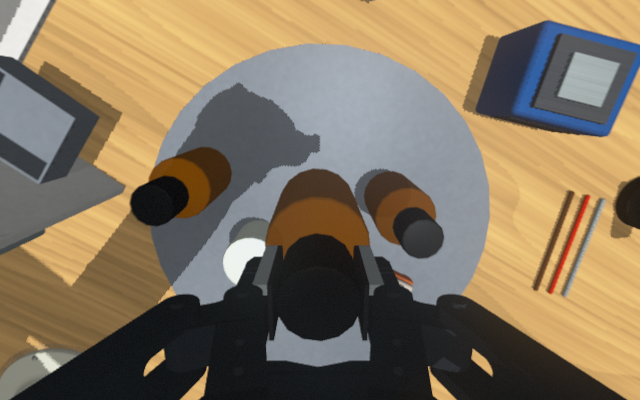

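The bottle is held upright by its cap at pixel (320,285). Carrying it over the rack.

Call:
{"fn": "send_rows", "kwargs": {"plan": [[[-0.05, -0.01, 0], [0, 0, 0], 1], [[-0.13, -0.025, 0], [0, 0, 0], 1], [[-0.22, -0.04, 0], [0, 0, 0], 1], [[-0.32, -0.055, 0], [0, 0, 0], 1], [[-0.42, -0.07, 0], [0, 0, 0], 1], [[-0.53, -0.09, 0], [0, 0, 0], 1]]}}

```text
time: 14.15
ee_pos: [0.5594, -0.0093, 0.3585]
tcp_rot: [180.0, -0.0, -59.9]
wrist_force: [-0.6, 0.4, -2.0]
opening: 0.0313
```

Call:
{"fn": "send_rows", "kwargs": {"plan": [[[-0.1, -0.01, 0], [0, 0, 0], 1], [[-0.2, -0.025, 0], [0, 0, 0], 1], [[-0.3, -0.04, 0], [0, 0, 0], 1], [[-0.4, -0.055, 0], [0, 0, 0], 1], [[-0.49, -0.065, 0], [0, 0, 0], 1], [[-0.55, -0.075, 0], [0, 0, 0], 1], [[-0.59, -0.078, 0], [0, 0, 0], 1], [[-0.59, -0.078, 0], [0, 0, 0], 1], [[-0.59, -0.078, 0], [0, 0, 0], 1]]}}

```text
time: 15.05
ee_pos: [0.4915, 0.1545, 0.3585]
tcp_rot: [180.0, -0.0, -59.8]
wrist_force: [0.2, 0.0, -2.5]
opening: 0.031
```

```bash
python3 - <<'E'
from h import *
st(); print(mv([.4915,.1555,.19],[180,0,-60]),mv([.4915,.1555,.173],[180,0,-60]))
E
```

```text
t 15.05 p [0.4915 0.1545 0.3585] r [ 1.800e+02 -2.000e-02 -5.981e+01] F [ 0.2  0.  -2.5] open 0.031 q [ 17.   5.  25. 110.  -0. 167.]
([-0.0032, -0.0017, 0.5616], [0.0, -0.0001, 0.001]) ([-0.0032, -0.0017, 0.6183], [0.0, -0.0001, 0.001])
```

Call:
{"fn": "send_rows", "kwargs": {"plan": [[[0, 0, 0.08], [0, 0, 0], 1], [[0, 0, 0.18], [0, 0, 0], 1], [[0, 0, 0.28], [0, 0, 0], 1], [[0, 0, 0.37], [0, 0, 0], 1], [[0, 0, 0.45], [0, 0, 0], 1], [[0, 0, 0.52], [0, 0, 0], 1], [[0, 0, 0.57], [0, 0, 0], 1], [[0, 0, 0.6], [0, 0, 0], 1], [[0, 0, 0.615], [0, 0, 0], 1], [[0, 0, 0.615], [0, 0, 0], 1]]}}

```text
time: 16.05
ee_pos: [0.4915, 0.1544, 0.1739]
tcp_rot: [180.0, -0.0, -59.9]
wrist_force: [-0.1, -0.5, -3.5]
opening: 0.0311
```

Call:
{"fn": "send_rows", "kwargs": {"plan": [[[0, 0, 0.003], [0, 0, 0], 1], [[0, 0, 0.006], [0, 0, 0], 1], [[0, 0, 0.006], [0, 0, 0], 1]]}}

```text
time: 16.35
ee_pos: [0.4916, 0.1549, 0.1726]
tcp_rot: [-180.0, -0.0, -59.8]
wrist_force: [0.5, 0.5, -3.2]
opening: 0.031
```

Call:
{"fn": "send_rows", "kwargs": {"plan": [[[0, 0, 0.003], [0, 0, 0], 1], [[0, 0, 0.005], [0, 0, 0], 1], [[0, 0, 0.005], [0, 0, 0], 1]]}}

```text
time: 16.65
ee_pos: [0.4914, 0.1548, 0.1706]
tcp_rot: [180.0, 0.0, -59.8]
wrist_force: [0.1, 0.1, -1.9]
opening: 0.0313
```

Call:
{"fn": "send_rows", "kwargs": {"plan": [[[0, 0, 0.003], [0, 0, 0], 1], [[0, 0, 0.005], [0, 0, 0], 1], [[0, 0, 0.005], [0, 0, 0], 1]]}}

```text
time: 16.95
ee_pos: [0.4916, 0.1549, 0.17]
tcp_rot: [-179.9, -0.0, -59.8]
wrist_force: [-2.2, 0.1, 5.5]
opening: 0.0316
```

Contact felt (wrist z force rose from -3 to +5.5 N). Releasing.

Call:
{"fn": "send_rows", "kwargs": {"plan": [[[0, 0, 0], [0, 0, 0], 0.2], [[0, 0, 0], [0, 0, 0], 0.1], [[0, 0, 0], [0, 0, 0], 0], [[0, 0, 0], [0, 0, 0], -0.2], [[0, 0, 0], [0, 0, 0], -0.3], [[0, 0, 0], [0, 0, 0], -0.3], [[0, 0, 0], [0, 0, 0], -0.3], [[0, 0, 0], [0, 0, 0], -0.3]]}}

```text
time: 17.75
ee_pos: [0.4914, 0.1548, 0.1692]
tcp_rot: [-180.0, 0.0, -59.8]
wrist_force: [-0.3, -0.5, 0.5]
opening: 0.0555
```

Call:
{"fn": "send_rows", "kwargs": {"plan": [[[0, 0, -0.03], [0, 0, 0], -0.3], [[0, 0, -0.1], [0, 0, 0], -0.3], [[0, 0, -0.2], [0, 0, 0], -0.3], [[0, 0, -0.33], [0, 0, 0], -0.3], [[0, 0, -0.46], [0, 0, 0], -0.3], [[0, 0, -0.6], [0, 0, 0], -0.5], [[0, 0, -0.65], [0, 0, 0], -1]]}}

```text
time: 18.45
ee_pos: [0.4914, 0.1548, 0.369]
tcp_rot: [-179.7, -0.1, -59.8]
wrist_force: [0.8, 0.5, -0.2]
opening: 0.0768
```

```bash
python3 - <<'E'
from h import *
st(); a=np.radians(-115.26); P=[H[0]+.18*np.cos(a),H[1]+.18*np.sin(a)]; print(P, mv([P[0],P[1],.36],[180,0,-60]))
for c in ["wrist","side"]:
    k=get_calibration(c); im=camera(c); cv2.imwrite(f"pics/{c}5.png",im)
    for l,z in [("bottle",.072),("rack",.069),("handle",.212)]: print(c,l,[(round(d["p"],2),np.round(d["point"]),back(c,d["point"],z,k).round(3)) for d in place_of(l,c)][:3])
s=cv2.imread("pics/side5.png")[90:230,220:360]; w=cv2.imread("pics/wrist5.png")[:400,120:520]
cv2.imwrite("pics/e.png",np.hstack([cv2.resize(s,(400,400)),w]))
E
```

```text
t 18.45 p [0.4914 0.1548 0.369 ] r [-1.797e+02 -7.000e-02 -5.982e+01] F [ 0.8  0.5 -0.2] open 0.0768 q [ 17.   6.  27. 111.   0. 167.]
[np.float64(0.37768921369093955), np.float64(0.09251147734995613)] ([-0.0111, 0.4322, 0.0276], [-0.0017, -0.0004, 0.001])
wrist bottle [(0.94, array([319., 163.]), array([0.49 , 0.15 , 0.072])), (0.94, array([599., 223.]), array([ 0.609, -0.215,  0.072])), (0.94, array([431., 202.]), array([ 0.519, -0.003,  0.072]))]
wrist rack []
wrist handle [(0.8, array([312., 317.]), array([0.374, 0.092, 0.212]))]
side bottle [(0.83, array([381., 318.]), array([ 0.596, -0.301,  0.072])), (0.62, array([272., 184.]), array([0.488, 0.165, 0.072])), (0.56, array([303., 253.]), array([ 0.492, -0.08 ,  0.072]))]
side rack [(0.57, array([274., 188.]), array([0.49 , 0.15 , 0.069]))]
side handle [(0.85, array([232., 181.]), array([0.379, 0.092, 0.212]))]
```

View pics/e.png

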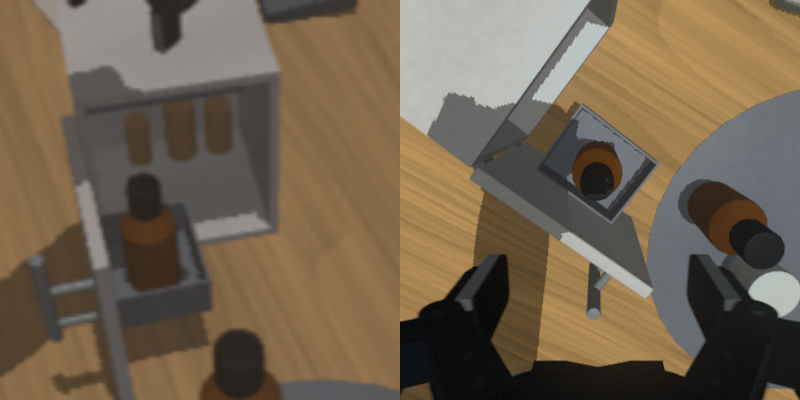

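Bottle stands upright, centred in the rack, and the handle is where I left it, (0.378,0.0925). Regripping the handle.

Call:
{"fn": "send_rows", "kwargs": {"plan": [[[0, 0.15, 0.02], [0, 0, 0], -1], [[-0.01, 0.3, 0.02], [0, 0, 0], -1], [[-0.011, 0.432, 0.03], [0, 0, 0], -1], [[-0.011, 0.432, 0.1], [0, 0, 0], -1], [[-0.011, 0.432, 0.25], [0, 0, 0], -1], [[-0.011, 0.432, 0.4], [0, 0, 0], -1], [[-0.011, 0.432, 0.52], [0, 0, 0], -1], [[-0.011, 0.432, 0.6], [0, 0, 0], -1], [[-0.011, 0.432, 0.628], [0, 0, 0], -1], [[-0.011, 0.432, 0.628], [0, 0, 0], -1]]}}

```text
time: 19.85
ee_pos: [0.377, 0.0923, 0.1749]
tcp_rot: [179.9, 0.0, -59.8]
wrist_force: [0.6, 0.1, 0.4]
opening: 0.0855
```

Call:
{"fn": "send_rows", "kwargs": {"force": 30, "plan": [[[0, 0, 0], [0, 0, 0], 0], [[0, 0, 0], [0, 0, 0], 0.2], [[0, 0, 0], [0, 0, 0], 0.4], [[0, 0, 0], [0, 0, 0], 0.6], [[0, 0, 0], [0, 0, 0], 1], [[0, 0, 0], [0, 0, 0], 1], [[0, 0, 0], [0, 0, 0], 1]]}}

```text
time: 20.55
ee_pos: [0.378, 0.0927, 0.1762]
tcp_rot: [-179.9, 0.0, -59.8]
wrist_force: [-0.3, 1.8, 4.9]
opening: 0.0129
```

```bash
python3 - <<'E'
from h import *
st()
# angles measured: door=a0-th with a0=-27.38 shut
def P(th): a=np.radians(-27.38-th); return [H[0]+.18*np.cos(a),H[1]+.18*np.sin(a),.18]
ths=[87.9,62,32,6]; ys=[-60,-41,-18,2]
for i in range(3): print(arc(ths[i],ths[i+1],10,ys[i],ys[i+1],P(ths[i]),[180,0,ys[i]],1,r=.18,a0=-27.38))
E
```

```text
t 20.55 p [0.378  0.0927 0.1762] r [-179.94    0.    -59.81] F [-0.3  1.8  4.9] open 0.0129 q [ 14. -18. -17.  91.   0. 164.]
[[[0.022, -0.016, -0.0], [0, 0, -0.011], 1], [[0.043, -0.033, -0.0], [0, 0, -0.021], 1], [[0.064, -0.051, -0.0], [0, 0, -0.032], 1], [[0.083, -0.07, -0.0], [0, 0, -0.042], 1], [[0.102, -0.089, -0.0], [0, 0, -0.053], 1], [[0.12, -0.11, -0.0], [0, 0, -0.063], 1], [[0.137, -0.131, -0.0], [0, 0, -0.074], 1], [[0.152, -0.153, -0.0], [0, 0, -0.084], 1], [[0.167, -0.175, -0.0], [0, 0, -0.095], 1], [[0.181, -0.199, -0.0], [0, 0, -0.106], 1]]
[[[0.023, -0.021, -0.0], [0, 0, -0.013], 1], [[0.045, -0.044, -0.0], [0, 0, -0.026], 1], [[0.065, -0.068, -0.0], [0, 0, -0.038], 1], [[0.085, -0.093, -0.0], [0, 0, -0.051], 1], [[0.102, -0.118, -0.0], [0, 0, -0.064], 1], [[0.119, -0.145, -0.0], [0, 0, -0.077], 1], [[0.134, -0.173, -0.0], [0, 0, -0.089], 1], [[0.148, -0.201, -0.0], [0, 0, -0.102], 1], [[0.16, -0.23, -0.0], [0, 0, -0.115], 1], [[0.171, -0.259, -0.0], [0, 0, -0.128], 1]]
[[[0.018, -0.021, -0.0], [0, 0, -0.011], 1], [[0.034, -0.042, -0.0], [0, 0, -0.022], 1], [[0.05, -0.065, -0.0], [0, 0, -0.033], 1], [[0.064, -0.088, -0.0], [0, 0, -0.044], 1], [[0.078, -0.111, -0.0], [0, 0, -0.056], 1], [[0.09, -0.136, -0.0], [0, 0, -0.067], 1], [[0.101, -0.161, -0.0], [0, 0, -0.078], 1], [[0.112, -0.186, -0.0], [0, 0, -0.089], 1], [[0.12, -0.211, -0.0], [0, 0, -0.1], 1], [[0.128, -0.237, -0.0], [0, 0, -0.111], 1]]
```

Call:
{"fn": "send_rows", "kwargs": {"plan": [[[0.01, -0.007, 0], [0, 0, -0.005], 1], [[0.03, -0.023, 0], [0, 0, -0.015], 1], [[0.054, -0.042, 0], [0, 0, -0.027], 1], [[0.075, -0.061, 0], [0, 0, -0.037], 1], [[0.096, -0.083, 0], [0, 0, -0.05], 1], [[0.116, -0.106, 0], [0, 0, -0.061], 1], [[0.135, -0.129, 0], [0, 0, -0.073], 1], [[0.152, -0.153, 0], [0, 0, -0.084], 1], [[0.167, -0.175, 0], [0, 0, -0.095], 1], [[0.181, -0.199, 0], [0, 0, -0.106], 1]]}}

```text
time: 21.55
ee_pos: [0.4569, 0.0752, 0.1761]
tcp_rot: [180.0, -0.0, -40.6]
wrist_force: [-2.3, -0.3, 6.3]
opening: 0.0131
```

Call:
{"fn": "send_rows", "kwargs": {"plan": [[[0.023, -0.021, 0], [0, 0, -0.013], 1], [[0.045, -0.044, 0], [0, 0, -0.026], 1], [[0.065, -0.068, 0], [0, 0, -0.038], 1], [[0.085, -0.093, 0], [0, 0, -0.051], 1], [[0.102, -0.118, 0], [0, 0, -0.064], 1], [[0.119, -0.145, 0], [0, 0, -0.077], 1], [[0.134, -0.173, 0], [0, 0, -0.089], 1], [[0.148, -0.201, 0], [0, 0, -0.102], 1], [[0.16, -0.23, 0], [0, 0, -0.115], 1], [[0.171, -0.259, 0], [0, 0, -0.128], 1]]}}

```text
time: 22.55
ee_pos: [0.5467, 0.1003, 0.1761]
tcp_rot: [179.9, -0.0, -17.6]
wrist_force: [-2.3, -2.1, 6.5]
opening: 0.0127
```

Call:
{"fn": "send_rows", "kwargs": {"plan": [[[0.018, -0.021, 0], [0, 0, -0.011], 1], [[0.034, -0.042, 0], [0, 0, -0.022], 1], [[0.05, -0.065, 0], [0, 0, -0.033], 1], [[0.064, -0.088, 0], [0, 0, -0.044], 1], [[0.078, -0.111, 0], [0, 0, -0.056], 1], [[0.09, -0.136, 0], [0, 0, -0.067], 1], [[0.101, -0.161, 0], [0, 0, -0.078], 1], [[0.112, -0.186, 0], [0, 0, -0.089], 1], [[0.12, -0.211, 0], [0, 0, -0.1], 1], [[0.128, -0.237, 0], [0, 0, -0.111], 1]]}}

```text
time: 23.55
ee_pos: [0.6052, 0.1562, 0.1761]
tcp_rot: [179.9, -0.1, 2.4]
wrist_force: [-0.1, -4.3, 6.4]
opening: 0.013
```

```bash
python3 - <<'E'
from h import *
o=st(); v=o["ee_pos"][:2]-H; print("door",-27.38-np.degrees(np.arctan2(v[1],v[0])),np.hypot(*v))
def P(th): a=np.radians(-27.38-th); return [H[0]+.18*np.cos(a),H[1]+.18*np.sin(a),.18]
print(arc(6,-1,10,2,5,P(6),[180,0,2],1,r=.18,a0=-27.38))
E
```

```text
t 23.55 p [0.6052 0.1562 0.1761] r [ 1.7991e+02 -6.0000e-02  2.3700e+00] F [-0.1 -4.3  6.4] open 0.013 q [ 15.  15.  15.  90.  -0. 102.]
door 5.941107555274765 0.18034984850686772
[[[0.004, -0.006, -0.0], [0, 0, -0.002], 1], [[0.008, -0.012, -0.0], [0, 0, -0.003], 1], [[0.012, -0.018, -0.0], [0, 0, -0.005], 1], [[0.016, -0.024, -0.0], [0, 0, -0.007], 1], [[0.02, -0.03, -0.0], [0, 0, -0.008], 1], [[0.024, -0.037, -0.0], [0, 0, -0.01], 1], [[0.028, -0.043, -0.0], [0, 0, -0.012], 1], [[0.032, -0.049, -0.0], [0, 0, -0.013], 1], [[0.035, -0.056, -0.0], [0, 0, -0.015], 1], [[0.039, -0.062, -0.0], [0, 0, -0.017], 1]]
```

Call:
{"fn": "send_rows", "kwargs": {"plan": [[[0.004, -0.006, 0], [0, 0, -0.002], 1], [[0.008, -0.012, 0], [0, 0, -0.003], 1], [[0.012, -0.018, 0], [0, 0, -0.005], 1], [[0.016, -0.024, 0], [0, 0, -0.007], 1], [[0.02, -0.03, 0], [0, 0, -0.008], 1], [[0.024, -0.037, 0], [0, 0, -0.01], 1], [[0.028, -0.043, 0], [0, 0, -0.012], 1], [[0.032, -0.049, 0], [0, 0, -0.013], 1], [[0.035, -0.056, 0], [0, 0, -0.015], 1], [[0.039, -0.062, 0], [0, 0, -0.017], 1]]}}

```text
time: 24.55
ee_pos: [0.6144, 0.1724, 0.1761]
tcp_rot: [179.6, 0.2, 5.3]
wrist_force: [-12.8, -23.7, 10.3]
opening: 0.0133
```

Seated: TCP (0.6144,0.1724) equals the start shut pose, with 24 N against the stop. Releasing and withdrawing.

Call:
{"fn": "send_rows", "kwargs": {"plan": [[[0, 0.005, 0], [0, 0, 0], 1], [[0, 0.005, 0], [0, 0, 0], 0.5], [[0, 0.005, 0], [0, 0, 0], 0], [[0, 0.005, 0], [0, 0, 0], -0.5], [[0, 0.005, 0], [0, 0, 0], -1], [[0, 0.005, 0], [0, 0, 0], -1], [[0, 0.005, 0], [0, 0, 0], -1], [[0, 0.005, -0.05], [0, 0, 0], -1], [[0, 0.005, -0.2], [0, 0, 0], -1], [[0, 0.005, -0.35], [0, 0, 0], -1]]}}

```text
time: 25.55
ee_pos: [0.6148, 0.1744, 0.2813]
tcp_rot: [180.0, 0.1, 5.3]
wrist_force: [0.1, 0.4, 0.3]
opening: 0.0854
```

Call:
{"fn": "send_rows", "kwargs": {"plan": [[[-0.1, 0.15, -0.15], [0, 0, 0], -1], [[-0.2, 0.3, -0.3], [0, 0, 0], -1], [[-0.3, 0.5, -0.4], [0, 0, 0], -1], [[-0.3, 0.5, -0.4], [0, 0, 0], -1], [[-0.3, 0.5, -0.4], [0, 0, 0], -1], [[-0.3, 0.5, -0.4], [0, 0, 0], -1]]}}

```text
time: 26.15
ee_pos: [0.5396, 0.0156, 0.4025]
tcp_rot: [180.0, -0.2, 5.2]
wrist_force: [-0.8, 0.1, -0.8]
opening: 0.0853
```

```bash
python3 - <<'E'
from h import *
st(); k=get_calibration("wrist"); w=camera("wrist")
for c in ["wrist","top","side"]:
    if c!="wrist": s=camera(c)
    kk=get_calibration(c)
    print(c,[(round(d["p"],2),back(c,d["point"],.212,kk).round(3)) for d in place_of("handle",c)][:2],
     [(round(d["p"],2),back(c,d["point"],0,kk).round(3)) for l in("jar","model") for d in place_of(l,c)[:1]])
    if c=="wrist": ww=w.copy()
ww=cv2.resize(ww[0:200,150:450],(600,400)); cv2.imwrite("pics/f.png",np.hstack([ww,cv2.resize(s[70:230,230:310],(200,400))]))
E
```

```text
t 26.15 p [0.5396 0.0156 0.4025] r [179.99  -0.19   5.2 ] F [-0.8  0.1 -0.8] open 0.0853 q [  2.  12.  38. 116.  -0.  86.]
wrist [(0.7, array([0.615, 0.17 , 0.212]))] [(0.74, array([ 0.452, -0.149,  0.   ])), (0.89, array([ 0.48 , -0.356,  0.   ]))]
top [(0.51, array([0.617, 0.173, 0.212]))] [(0.61, array([ 0.458, -0.153,  0.   ])), (0.9, array([ 0.48 , -0.367,  0.   ]))]
side [(0.74, array([0.617, 0.174, 0.212]))] [(0.87, array([ 0.451, -0.154,  0.   ])), (0.72, array([ 0.485, -0.356,  0.   ]))]
```

View pics/f.png

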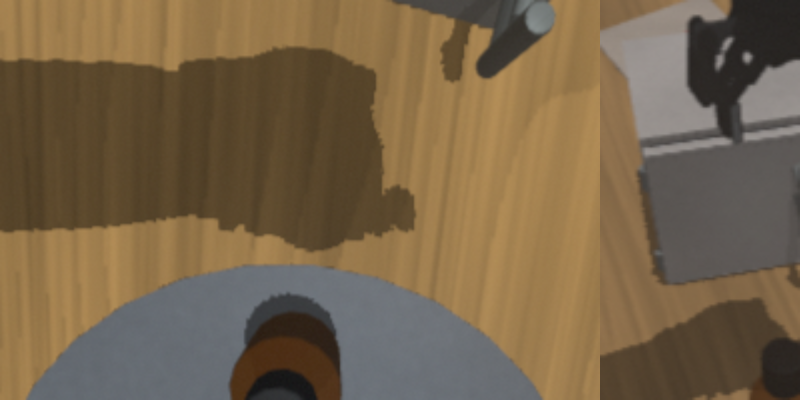

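```bash
python3 - <<'E'
from h import *
for c,f in [("top","pics/top0.png"),("side","pics/side0.png")]:
    a=cv2.imread(f,0).astype(np.float32); b=cv2.cvtColor(camera(c),cv2.COLOR_BGR2GRAY).astype(np.float32)
    u,v=proj(c,(.614,.172,.19)).astype(int); s=np.s_[v-14:v+14,u-14:u+14]
    print(c,cv2.phaseCorrelate(a[s],b[s],cv2.createHanningWindow((28,28),cv2.CV_32F)),abs(a[s]-b[s]).mean())
E
```

```text
top ((-0.15967896126915804, -0.14143507708878644), 0.9267626963721382) 2.7168367
side ((-0.10427457297021014, 0.06920390279677413), 0.8930238856209649) 3.0816326
```

```bash
python3 -c "
from workcell import bot; print(bot.job_done())"
```

```text
the job is handed in; nothing more can be done
None
```

I pulled the door open by its handle to about 88°. The amber bottle went upright onto the rack floor, and I swung the door shut at about 0.5 rad/s. The job was handed in at about 26 s; it reports no verdict.

**Which bottle:** I took the one at (0.617, -0.160). Images put it at 0.93–0.97 of nominal size, and the jaws closed to 31 mm on its 32 mm cap. The other two amber bottles fit at about 1.3 times nominal.

**Last checks:**
- **Door:** the handle stopped at the same spot as when shut at the start, to 0.1 mm. After release, the handle had shifted no more than about 0.2 px in the top and side pictures.
- **Bottle:** it stood upright and centred in the rack before closing. It cannot be seen behind the shut door, so its final pose is not confirmed.
- **Jar and model:** the networks place them within about 15 mm of the first readings, which is within their usual scatter.
- **Robot:** the gripper is open, clear of everything, and reads about zero wrist force.

**What disagreed:** the networks' positions differed by 5–20 mm between cameras. For the door I used a circle fitted to the opening motion instead, and its outline matched the picture of the rack.

I viewed 9 pictures.

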